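Load the taper-shank centre into the block engraver's spindle

TASK

Take the pointed centre out of the wooden rack and fit its tapered shank into the upright spindle of the grey rotary head, feeling for the dogs until its slotted flange drops over them and sits fully home on the spindle face. Then, with the centre still seated, turn it clockwise (seen from above) until the spindle is against its cushioned stop, and let go. Work gently, never loading the spindle with more than about 5 kg of force, and leave the other tools alone.

Things in the scene. Friction and masses are not known exactly. Their poses are not given: they have to be found in the camera images.
- centre_grip (a point): Pointed centre: loose steel tool, 0.35 to 0.65 kg, point-up in either hole of the rack. This point: on its axis, mid-height of the dark block (34 x 26 mm, 46 mm tall) to be gripped, 39 mm above the flange's underside, 42 mm below the tip of the cone on top. z up along the tool, x through both flange slots (the 34 mm way); the flats, 26 mm apart, face +y and -y: fingers close along y.
- centre_flange (a point): Centre of the underside of the pointed centre's flange; axes as centre_grip. Flange 54 mm in diameter, 16 mm thick; two opposite slots along +x and -x, 12 mm wide, 9 mm deep, open below and at the rim, their inner ends 17 mm from the axis. Below it the smooth tapered shank, 48 mm long, 31 mm in diameter at the flange, 17 mm at the end.
- head: Fixed grey rotary head, box 110 x 110 mm, 76 mm high, on a 150 x 140 mm plate; origin under the box's centre on the table, z up. Black ribbed motor, 62 mm in diameter, on its +x side to 146 mm out, lower than the box. When the seated centre has been turned clockwise to where the spindle's stop begins, its x axis lies along the head's x axis within about 2 degrees, either way round.
- nose (a point): Centre of the face of the upright steel spindle (60 mm in diameter), on its axis, 88 mm above the table, 12 mm above the box; axes as the head's. The flange rests here when home. Tapered oiled bore, 32 mm at the mouth, under 1 mm of play when home. The spindle turns stiffly (about 0.15 N m) over 1.55 rad between two stops, through a springy coupling (about 5 N m per rad), and stays where left.
- dog_level (a point): On the axis, level with the dogs' tops. Two opposite square dogs on the face, 9 mm wide, 8 mm high, 20 to 29 mm from the axis; angle NOT measured: see or feel it. At first their line is 0.5 to 1.4 rad counterclockwise from the head's x axis. A flange out of line rests on them and can be turned under a light push of about 5 N until it drops; play 4 degrees either way.
- rack: Fixed plywood rack, 85 (x) x 205 (y) x 72 mm high; origin under its centre. Two holes 36 mm in diameter and 60 mm deep at y = -50 and y = +50 mm; the shanks hang loosely in them, the flanges rest on the top.
- chuck_mid (a point): Bystander: a drill chuck on the same kind of shank and flange, round body 42 mm in diameter, its top 70 mm above its flange's underside, in the rack's other hole. The point is on its axis, 39 mm above its flange's underside. Leave it in its hole.
- tin_mid (a point): Bystander: an ink tin, 72 mm in diameter and 60 mm high; the point is its centre. Leave it standing.
- spanner: Bystander: a steel spanner lying on the table. Leave it.
- brayer_mid (a point): Bystander: an ink roller (38 mm roll, wooden handle) lying on the table; the point is the roll's centre. Leave it.

How it is judged:
On the way, in this order (a step that is already met when the one before it is completed fails the run):
1. the centre is fully home in the spindle: slots over the dogs, flange on the face (z of centre_grip in the frame of head below 0.1295 m and horizontal distance between centre_grip and nose below 0.004 m and angle between centre_grip's own z axis and vertical below 0.06 rad), for 0.2 s.
2. still seated, it has been turned clockwise to the stop (all of step 1 and angle between the x axis of centre_grip and the x axis of head, either way round below 0.15 rad), for 0.2 s.
At the end, for the whole second after the job is handed in: The centre stands in the spindle with its flange on the face (within 2.5 mm), on the axis within 4 mm and upright within 0.06 rad, its slots over the dogs, turned to the stop (its x axis within 0.15 rad of the head's x axis, either way round), at rest and released (all of step 2 and linear speed of centre below 0.02 m/s); the robot touches nothing.
It fails at once if the rotary head or its spindle is loaded with more than 60 N by the centre (contact force between centre and head above 60 N).
It fails at once if the drill chuck is moved from its hole (distance of chuck_mid from where it was at the start of the episode above 0.02 m).
It fails at once if the tin, spanner or roller is moved by more than 30 mm (distance of any of tin_mid, spanner, brayer_mid from where it was at the start of the episode above 0.03 m).
It also fails if it takes over 67 s, if anything falls off the work surface, if the arm or the gripper's body presses on something with over 40 N, if the wrist force passes 120 N, or if a joint passes its speed limit or range.

ROBOT

A 6-joint arm with a two-finger parallel gripper is mounted at the origin on the work surface. World frame = base frame: x ahead of the robot, y to its left, z up, the work surface at z = 0. Lengths are in m, angles in rad, forces in N, time in s.
With the tool pointing down it reaches from about 0.375 to 0.9 m from the base axis. Payload 3.1 kg.
Tool frame: the origin (TCP) lies on the centre line of the jaws, within the pads' length; the fingertips stand 19 mm ahead of it and the grasp point (between the pads) is the TCP; z points along the fingers, y is the line along which they close (so a half turn about z gives the same grasp; the last joint's range is limited). The gripper opens to 85 mm and grips with 20 to 120 N. Pads are 22 mm wide; open, the fingers measure 114 mm over their backs; the gripper's body (76 mm by 85 mm) begins 54 mm behind the grasp point. The pads swing forward as they close: fully open they stand 13 mm farther back than shut.
Start: joints at [-1.395, 0.527, 1.433, -0, 1.181, -0.178], TCP at [0.217, -0.586, 0.25] pointing down, gripper open.
Joint ranges: [-3.08, 3.08], [-0.75, 2.2], [0.22, 2.44], [-1.43, 4.57], [0, 2.65], [-2.85, 2.85]. Speed limits (rad/s): [2.79, 2.79, 3.14, 3.14, 3.14, 3.14].

INTERFACE

Orientations are given as a unit quaternion [x, y, z, w].
In Python, from station import manip gives the robot as it stands.
- The arm moves only by the tool servo_tool, never from a script. Its argument "rows" is a list that holds one entry, the list of rows, each a list of 7 numbers: the turn, a rotation vector about the tool's x, y, z in degrees, then the shift along the tool's x, y, z in m, then the gripper command: -1 is shut, 1 is fully open, values between are in proportion. In form: [[[wx, wy, wz, tx, ty, tz, jaw], ...]]. A call has 1 to 8 rows; each row shifts and turns the commanded pose from where the row before left it, along the tool's axes as they then stand; what a row does not reach is not made up. A row lasts 1/12 s, in which the tool goes at most 41.7 mm and 7.16 degrees, less where a joint would pass 70% of its speed; a pose out of reach is approached as far as the arm can. A call is refused whole if a number of a shift passes 0.0417 or a number of a turn 7.16, either way. A call with a gripper value outside its range is refused whole. The fingers move at their own pace and stop on an object; "squeeze" is the grip in N (left out, the last holds). Time passes only in rows, so rows that do not move let the fingers close. It gives the time, the measured TCP pose, the force, the opening and the grip force at its end, in the units of the state.
- manip.sense(): the state, without advancing time (a new reading comes with each control period).
- manip.snapshot(name): name is "side" or "top" or "wrist"; returns the picture (420x560x3 uint8, blue, green, red); there is no depth.
- manip.camera_info(name): a dict with "K" (3x3 intrinsics, pixels), "camera_from_world" (4x4, takes a point from world to camera coordinates). Camera axes: x right, y down, z forward; pixel columns grow to the right and rows downward; lengths in m; the calibration is good to about 2 mm. A picture is of the moment at which its call begins: read the wrist's pose just before it. camera_info takes no time and is no camera call; for the wrist camera it gives the pose at the moment of the call.
- manip.sign_off(): hands the job in; it is judged then, once.
The state is a dict: "t": time; "q": joint angles; "qd": joint speeds; "tau": joint torques, N m; "tcp_pos": TCP position; "tool_rot": TCP orientation; "force": force on the tool from outside, world axes, zero at the start; "ft_torque": the same for the moment, N m; "finger_gap": opening from 0.0 (shut) to 1.0 (fully open); "gripper_force": force on a finger pad.
Only numpy, scipy, OpenCV 4.12 (cv2) and the standard library are available. Lean on these libraries where they do the work, as an engineer would, in place of code of your own. Each camera call takes 0.05 s, during which the arm holds its last target. There are 200 camera calls.

## Working session

There is one attempt and no reset: what is moved stays moved. The work goes in short steps, Python scripts to look and compute and a tool call to move; the robot and the scene stay as the last step left them, time stands still between calls to the robot, and variables do not carry over. Pictures are saved under pics/ and viewed, at most 10 in all, crops included, and the job is handed in when it is done.

Besides the shell and the picture viewer there is one more tool, called by a JSON object that holds its "op" and its "data". servo_tool: Moves the arm, as the interface text tells. Its arguments: {"type":"object","properties":{"rows":{"type":"array","items":{"type":"array","items":{"type":"array","items":{"type":"number"}}}},"squeeze":{"type":"number"}},"required":["rows"]}

```bash
mkdir -p pics
python3 - <<'E'
from station import manip
import cv2,numpy as np
s=manip.sense();print(s)
for n in("top","side"):
    im=manip.snapshot(n);cv2.imwrite(f"pics/{n}0.png",im)
    c=manip.camera_info(n);print(n,np.round(c["K"],1).tolist(),np.round(c["camera_from_world"],3).tolist())
E
```

```text
{'t': 0.0, 'q': array([-1.39546157e+00,  5.28467609e-01,  1.43388279e+00, -2.40794553e-06,
        1.18141904e+00, -1.78482591e-01]), 'qd': array([-0.00034116, -0.0003703 , -0.00073855,  0.00076264, -0.00051792,
        0.00152239]), 'tau': array([ 8.95195990e-04, -4.42347944e+01, -1.78021055e+01, -1.82599242e-04,
        8.29073426e-03,  1.19605642e-05]), 'tcp_pos': array([ 0.21646914, -0.58560081,  0.2493389 ]), 'tool_rot': array([ 9.84391766e-01,  1.75987686e-01,  5.99693391e-07, -1.08839502e-03]), 'force': array([ 0.3467334 , -0.1398571 , -0.18834165]), 'ft_torque': array([-0.03443445, -0.06410708,  0.01071118]), 'gripper_force': 0.0, 'finger_gap': 1.0005994434954286}
top [[434.0, 0.0, 274.8], [0.0, 434.0, 210.8], [0.0, 0.0, 1.0]] [[-0.014, -1.0, -0.013, 0.077], [-0.998, 0.015, -0.066, 0.575], [0.067, 0.012, -0.998, 1.142], [0.0, 0.0, 0.0, 1.0]]
side [[460.9, 0.0, 274.4], [0.0, 460.9, 205.7], [0.0, 0.0, 1.0]] [[-0.89, -0.456, 0.012, 0.529], [-0.333, 0.632, -0.7, 0.203], [0.311, -0.627, -0.714, 1.073], [0.0, 0.0, 0.0, 1.0]]
```

View pics/top0.png

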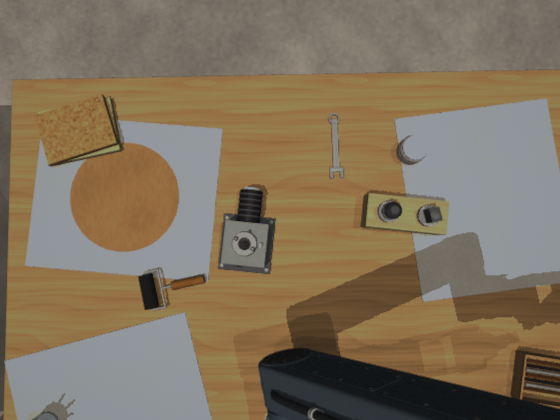

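View pics/side0.png

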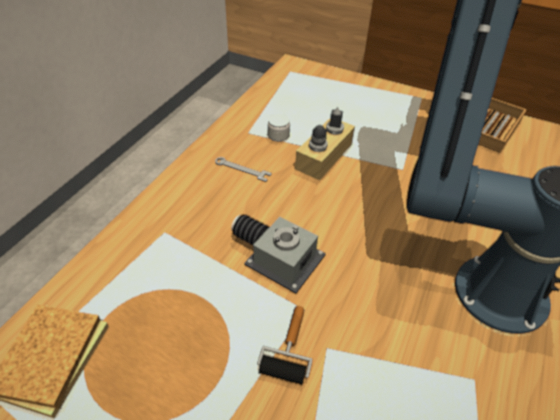

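Top view: head nose at about (244,243), with its motor toward the top of the image. The rack is at about (405,213), with the square-block centre in the right hole at (431,215) and the chuck at (390,210). The tin is at (412,150) and the spanner at (336,147). The side view agrees. Next I'll zoom in on the head and rack and compute rough positions.

```bash
cat > h.py <<'E'
from station import manip
import cv2,numpy as np
def ray(n,u,v,z,c=None):
    c=c or manip.camera_info(n);T=np.array(c["camera_from_world"]);R=T[:3,:3];o=-R.T@T[:3,3]
    d=R.T@np.linalg.inv(np.array(c["K"]))@[u,v,1];return o+d*(z-o[2])/d[2]
def px(n,p,c=None):
    c=c or manip.camera_info(n);T=np.array(c["camera_from_world"]);q=np.array(c["K"])@(T[:3,:3]@p+T[:3,3]);return q[:2]/q[2]
E
python3 - <<'E'
from h import *
im=cv2.imread("pics/top0.png")
a=cv2.resize(im[205:280,210:285],(390,390),interpolation=cv2.INTER_CUBIC)   #5.2
b=cv2.resize(im[180:250,365:435+20],(500,390),interpolation=cv2.INTER_CUBIC)[:,:410] 
b=cv2.resize(im[175:250,380:455],(390,390),interpolation=cv2.INTER_CUBIC)
cv2.imwrite("pics/z.png",np.hstack([a,b]))
print("nose",ray("top",244.5,243.5,.088),"centre top",ray("top",432,214,.134),"chuck",ray("top",391,210,.142))
for p in[(225,214),(274,219),(220,269),(270,272)]:print(ray("top",*p,.076))
print(manip.camera_info("wrist"))
E
```

```text
nose [0.49017567 0.14502515 0.088     ] centre top [ 0.55471136 -0.3095911   0.134     ] chuck [ 0.56529346 -0.20987631  0.142     ]
[0.56573563 0.19502957 0.076     ]
[0.5511269  0.07036796 0.076     ]
[0.42670937 0.20860413 0.076     ]
[0.41750642 0.08234599 0.076     ]
{'K': array([[338.7929514 ,   0.        , 282.95949384],
       [  0.        , 338.7929514 , 210.51632354],
       [  0.        ,   0.        ,   1.        ]]), 'camera_from_world': array([[ 0.3466055 , -0.93800799, -0.0023764 , -0.62347368],
       [-0.89943199, -0.33306815,  0.28299772, -0.03680593],
       [-0.26624562, -0.09595115, -0.95911764,  0.38015375],
       [ 0.        ,  0.        ,  0.        ,  1.        ]])}
```

View pics/z.png

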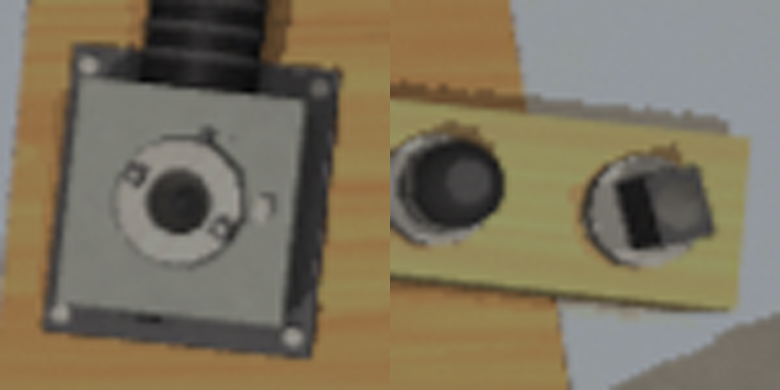

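Run:
```python
from h import *
a=lambda p,q:np.degrees(np.arctan2(q[1]-p[1],q[0]-p[0]))
A=lambda x,y,z:ray("top",210+x/5.2,205+y/5.2,z)
c=[A(82,78,.076),A(305,100,.076),A(280,325,.076),A(55,302,.076)]
print(np.round(c,4),np.mean(c,0),"sides",[np.linalg.norm(c[i]-c[i-1]) for i in range(4)])
print("head x ang",a(c[3],c[0]),a(c[2],c[1]),a(c[1],c[0])-90,a(c[2],c[3])-90)
d1,d2=A(136,174,.096),A(222,228,.096);print("dogs",d1,d2,np.linalg.norm(d1-d2),a(d2,d1),(d1+d2)/2)
print("flange",ray("top",427.1,215.4,.088), "nose",A(179,201,.088))
T=manip.camera_info("wrist")["camera_from_world"];o=-T[:3,:3].T@T[:3,3]
from scipy.spatial.transform import Rotation as Ro
s=manip.sense();R=Ro.from_quat(s["tool_rot"]);print("cam in tool",R.inv().apply(o-s["tcp_pos"]),R.inv().apply(T[2,:3]))
print(R.as_matrix())
```

```text
[[0.5504 0.1932 0.076 ]
 [0.538  0.0841 0.076 ]
 [0.429  0.0977 0.076 ]
 [0.4416 0.2071 0.076 ]] [0.489749   0.14552273 0.076     ] sides [np.float64(0.10971945291925925), np.float64(0.10973299113068183), np.float64(0.10988449735514028), np.float64(0.11004885295577398)]
head x ang -7.270639103065454 -7.104805293339307 -6.476654627709877 -6.564630012375915
dogs [0.50304724 0.16505205 0.096     ] [0.47669408 0.12410184 0.096     ] 0.048697113355580614 57.23704107932069 [0.48987066 0.14457695 0.096     ]
flange [ 0.55386636 -0.31328338  0.088     ] nose [0.48979377 0.14522188 0.088     ]
cam in tool [ 0.07227131 -0.0002807  -0.12411431] [-2.83332367e-01 -3.46836446e-04  9.59021715e-01]
[[ 9.38057129e-01  3.46480438e-01 -3.58181537e-04]
 [ 3.46480449e-01 -9.38055118e-01  1.97349377e-03]
 [ 3.47782964e-04 -1.97535280e-03 -9.99997989e-01]]
```

{"op": "servo_tool", "data": {"rows": [[[0, 0, 0, 0.034, -0.0117, 0, 1], [0, 0, 0, 0.034, -0.0117, 0, 1], [0, 0, 0, 0.034, -0.0117, 0, 1], [0, 0, 0, 0.034, -0.0117, 0, 1], [0, 0, 0, 0.034, -0.0117, 0, 1], [0, 0, 0, 0.034, -0.0117, 0, 1], [0, 0, 0, 0.034, -0.0117, 0, 1], [0, 0, 0, 0.034, -0.0117, 0, 1]]]}}

```text
t: 0.77
tcp_pos: [0.4402, -0.4027, 0.2499]
tool_rot: [0.984, 0.176, -0.0, -0.0]
force: [0.2, 0.2, 0.6]
finger_gap: 1.0
gripper_force: 0.0
```

{"op": "servo_tool", "data": {"rows": [[[0, 0, 0, 0.034, -0.0117, 0, 1], [0, 0, 0, 0.034, -0.0117, 0, 1], [0, 0, 0, 0.034, -0.0117, 0, 1], [0, 0, 3, 0.017, -0.01, 0, 1], [0, 0, 3, 0.01, 0, 0, 1], [0, 0, 0, 0, 0, 0, 1], [0, 0, 0, 0, 0, 0, 1]]]}}

```text
t: 1.35
tcp_pos: [0.5448, -0.3173, 0.2498]
tool_rot: [0.992, 0.126, -0.001, -0.0]
force: [0.8, -0.9, -0.2]
finger_gap: 0.997
gripper_force: 0.0
```

Run:
```python
from h import *
c=manip.camera_info("wrist");s=manip.sense();im=manip.snapshot("wrist");cv2.imwrite("pics/w1.png",im)
np.savez("w1.npz",**c);print(s["t"],s["tcp_pos"],s["tool_rot"],s["q"])
print(px("wrist",np.array([.554,-.312,.153]),c),px("wrist",np.array([.554,-.312,.088]),c))
```

```text
1.35 [ 0.54481702 -0.31726355  0.24979136] [ 9.92086693e-01  1.25553504e-01 -5.20069302e-04 -2.01224598e-04] [-7.04087978e-01  5.35957591e-01  1.41798251e+00 -5.34474682e-04
  1.18865156e+00  6.15136409e-01]
[279.45205749 205.83257652] [280.25942972 185.36916956]
```

View pics/w1.png

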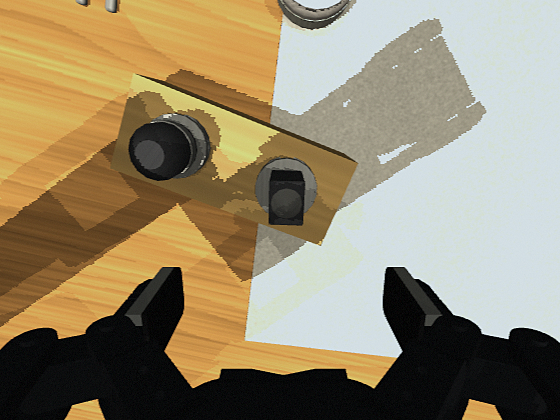

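The wrist view shows the block's sides near-vertical, columns 269 to 303, so the yaw is almost aligned. The cone tip is at about (287,203), and the flange disc is centred near (286,187) and spans columns 255–318.

Run:
```python
from h import *
c=dict(np.load("w1.npz"));im=cv2.imread("pics/w1.png");g=im.max(2)
for v in(190,200,210,220):print(v,g[v,258:316].tolist())
print(ray("w",286.3,187,.088,c),ray("w",287,203,.140,c))
```

```text
190 [83, 84, 83, 78, 77, 85, 84, 83, 82, 84, 75, 46, 30, 32, 32, 30, 34, 36, 32, 29, 38, 63, 70, 72, 68, 72, 68, 70, 67, 67, 66, 70, 70, 68, 70, 65, 47, 35, 32, 31, 31, 33, 34, 35, 32, 27, 56, 96, 103, 101, 99, 94, 101, 102, 101, 99, 99, 95]
200 [78, 78, 83, 77, 79, 79, 83, 79, 81, 82, 64, 33, 27, 44, 58, 57, 61, 60, 63, 63, 65, 63, 64, 64, 64, 66, 67, 66, 67, 67, 67, 65, 66, 65, 64, 65, 65, 58, 56, 49, 51, 49, 49, 40, 23, 27, 77, 105, 101, 97, 95, 96, 102, 101, 101, 100, 118, 130]
210 [115, 118, 138, 135, 120, 124, 104, 98, 100, 93, 68, 24, 31, 31, 40, 54, 54, 50, 48, 49, 45, 43, 45, 48, 49, 46, 50, 55, 62, 54, 47, 51, 49, 48, 49, 44, 47, 46, 47, 46, 47, 46, 34, 23, 16, 53, 92, 102, 97, 89, 113, 131, 130, 131, 128, 133, 134, 134]
220 [127, 129, 126, 130, 128, 126, 126, 127, 130, 136, 88, 18, 22, 24, 27, 24, 34, 37, 40, 36, 37, 39, 40, 39, 35, 37, 34, 39, 39, 41, 40, 37, 36, 31, 25, 19, 34, 39, 38, 42, 39, 38, 40, 34, 21, 94, 134, 128, 130, 129, 131, 131, 130, 134, 133, 137, 133, 135]
[ 0.55390846 -0.31739782  0.088     ] [ 0.55380364 -0.31747571  0.14      ]
```

{"op": "servo_tool", "data": {"rows": [[[0, 0, 0, 0.0088, 0.0024, 0.015, 1], [0, 0, 0, 0, 0, 0.025, 1], [0, 0, 0, 0, 0, 0.03, 1], [0, 0, 0, 0, 0, 0.03, 1], [0, 0, 0, 0, 0, 0.025, 1], [0, 0, 0, 0, 0, 0.012, 1], [0, 0, 0, 0, 0, 0, 1]]]}}

```text
t: 1.98
tcp_pos: [0.5513, -0.3175, 0.1101]
tool_rot: [0.992, 0.124, -0.003, -0.003]
force: [-0.1, 0.2, -0.5]
finger_gap: 1.0
gripper_force: 0.0
```

{"op": "servo_tool", "data": {"rows": [[[0, 0, 0, 0, 0, 0, 0.0], [0, 0, 0, 0, 0, 0, -0.3], [0, 0, 0, 0, 0, 0, -0.5], [0, 0, 0, 0, 0, 0, -1], [0, 0, 0, 0, 0, 0, -1], [0, 0, 0, 0, 0, 0, -1], [0, 0, 0, 0, 0, 0, -1], [0, 0, 0, 0, 0, 0, -1]]], "squeeze": 60}}

```text
t: 2.65
tcp_pos: [0.5545, -0.3182, 0.1149]
tool_rot: [0.992, 0.124, 0.001, 0.001]
force: [-0.7, 0.5, 6.2]
finger_gap: 0.297
gripper_force: 60.2
```

{"op": "servo_tool", "data": {"rows": [[[0, 0, 0, 0, 0, -0.008, -1], [0, 0, 0, 0, 0, -0.018, -1], [0, 0, 0, 0, 0, -0.025, -1], [0, 0, 0, 0, 0, -0.03, -1], [0, 0, 0, 0, 0, -0.03, -1], [0, 0, 0, 0, 0, -0.025, -1], [0, 0, 0, 0, 0, 0, -1], [0, 0, 0, 0, 0, 0, -1]]]}}

```text
t: 3.32
tcp_pos: [0.5541, -0.3179, 0.25]
tool_rot: [0.992, 0.124, 0.001, 0.001]
force: [0.2, 0.1, -5.1]
finger_gap: 0.297
gripper_force: 59.7
```

Run:
```python
from h import *
c=manip.camera_info("wrist");s=manip.sense();a=manip.snapshot("wrist");b=manip.snapshot("side")
print(s["t"],s["tcp_pos"],s["tool_rot"],s["force"],s["ft_torque"],s["finger_gap"],s["q"])
u,v=px("side",s["tcp_pos"]).astype(int);print(u,v)
b=cv2.resize(b[max(v-40,0):v+60,max(0,u-50):u+50],(400,400),interpolation=cv2.INTER_CUBIC)
a=a[20:420,80:480]
cv2.imwrite("pics/g1.png",np.hstack([a,b]))
```

```text
3.3167 [ 0.55413172 -0.31792522  0.2499772 ] [9.92245568e-01 1.24288421e-01 7.09364674e-04 7.86665305e-04] [ 0.19904898  0.06933551 -5.0989037 ] [0.06129264 0.0175986  0.02122919] 0.29670238228826035 [-6.95501950e-01  5.46087652e-01  1.39774714e+00 -3.85004620e-05
  1.19563964e+00  6.26086988e-01]
341 75
```

View pics/g1.png

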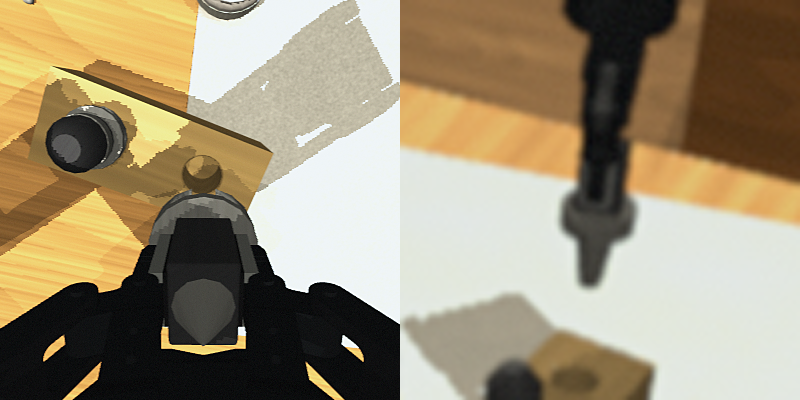

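Left half of the picture (wrist): the centre is held with the flats in the pads, cone tip at about wrist (284,360), flange spanning columns 228–338. Right half (side): it hangs upright, and the chuck is undisturbed. Next I'll work out the axis offset in the hand and the carry move.

Run:
```python
from h import *
from scipy.spatial.transform import Rotation as Ro
s=manip.sense();R=Ro.from_quat(s["tool_rot"]);M=R.as_matrix();tz=s["tcp_pos"][2]
for dz in(.036,.040,.044):print("tip",dz,R.inv().apply(ray("wrist",284,360,tz+dz)-s["tcp_pos"]))
# flange extreme cols at widest row ~ and far rim row (211 full image row): 
for dz in(-.026,-.024,-.022):print("flange far rim",dz,R.inv().apply(ray("wrist",283,212,tz+dz)-s["tcp_pos"]))
print("tilt deg",np.degrees(np.arccos(-M[2,2])),"yaw",np.degrees(np.arctan2(M[1,0],M[0,0])))
d=np.array([.4898,.1448,tz])-s["tcp_pos"];print(R.inv().apply(d))
```

```text
tip 0.036 [-2.38964020e-03 -4.41363073e-05 -3.59928647e-02]
tip 0.04 [ 1.00786431e-03 -5.86947085e-05 -4.00034497e-02]
tip 0.044 [ 4.40536882e-03 -7.32531097e-05 -4.40140346e-02]
flange far rim -0.026 [ 0.02721014 -0.00036865  0.02591711]
flange far rim -0.024 [ 0.02781119 -0.00036859  0.02391521]
flange far rim -0.022 [ 0.02841224 -0.00036853  0.02191331]
tilt deg 0.30266310236578453 yaw 14.272713238651344
[ 0.05299122 -0.46267075  0.00180793]
```

{"op": "servo_tool", "data": {"rows": [[[0, 0, 0, 0, 0, -0.02, -1], [0, 0, 0, 0.0025, -0.02, 0, -1], [0, 0, 0, 0.0035, -0.03, 0, -1], [0, 0, 0, 0.004, -0.035, 0, -1], [0, 0, 0, 0.004, -0.035, 0, -1], [0, 0, 0, 0.004, -0.035, 0, -1], [0, 0, 0, 0.004, -0.035, 0, -1], [0, 0, 0, 0.004, -0.035, 0, -1]]]}}

```text
t: 4.08
tcp_pos: [0.5216, -0.0913, 0.2665]
tool_rot: [0.992, 0.124, -0.003, -0.002]
force: [1.0, 0.3, -4.0]
finger_gap: 0.296
gripper_force: 59.9
```

{"op": "servo_tool", "data": {"rows": [[[0, 0, 0, 0.004, -0.035, 0, -1], [0, 0, 0, 0.004, -0.035, 0, -1], [0, 0, 0, 0.004, -0.035, 0, -1], [0, 0, 0, 0.004, -0.035, 0, -1], [0, 0, 0, 0.004, -0.035, 0, -1], [0, 0, 0, 0.004, -0.033, 0, -1], [0, 0, 0, 0.004, -0.02, 0, -1], [0, 0, 0, 0.002, -0.01, 0, -1]]]}}

```text
t: 4.75
tcp_pos: [0.4917, 0.1473, 0.2669]
tool_rot: [0.992, 0.126, -0.003, -0.001]
force: [1.4, -0.7, -4.5]
finger_gap: 0.295
gripper_force: 60.1
```

{"op": "servo_tool", "data": {"rows": [[[0, 0, -3, 0, 0, 0, -1], [0, 0, -6, 0, 0, 0, -1], [0, 0, -7, 0, 0, 0, -1], [0, 0, -7, 0, 0, 0, -1], [0, 0, -7, 0, 0, 0, -1], [0, 0, -7, 0, 0, 0, -1], [0, 0, -6, 0, 0, 0, -1], [0, 0, 0, 0, 0, 0, -1]]]}}

```text
t: 5.42
tcp_pos: [0.4932, 0.1439, 0.2674]
tool_rot: [0.877, 0.48, -0.002, -0.001]
force: [0.3, 0.5, -4.0]
finger_gap: 0.3
gripper_force: 60.2
```

```bash
cat > st.py <<'E'
from h import *
from scipy.spatial.transform import Rotation as Ro
s=manip.sense();R=Ro.from_quat(s["tool_rot"]);M=R.as_matrix()
print(s["t"],"tcp",np.round(s["tcp_pos"],4),"yaw",np.degrees(np.arctan2(M[1,0],M[0,0])),"toolz",np.round(M[:,2],4),"F",np.round(s["force"],1),"T",np.round(s["ft_torque"],2),"gap",s["finger_gap"],"q6",s["q"][5])
print("to nose axis, tool axes",np.round(R.inv().apply(np.array([.4898,.1448,s["tcp_pos"][2]])-s["tcp_pos"]),4))
E
python3 st.py
```

```text
5.4167 tcp [0.4932 0.1439 0.2674] yaw 57.328640366655705 toolz [-4.e-03 -7.e-04 -1.e+00] F [ 0.3  0.5 -4. ] T [ 0.03 -0.01 -0.08] gap 0.2996116036999554 q6 0.6368274738424028
to nose axis, tool axes [-0.0011 -0.0033  0.    ]
```

Run:
```python
from h import *
c=manip.camera_info("wrist");np.savez("w2.npz",**c);a=manip.snapshot("wrist");cv2.imwrite("pics/w2.png",a)
u,v=px("wrist",np.array([.4898,.1448,.088]),c);print(u,v)
u0,v0=int(u)-80,int(v)-80;v0=max(v0,0);print(u0,v0)
b=cv2.imread("pics/side0.png");p=px("side",np.array([.4898,.1449,.088]));print(p)
q=[int(p[0])-30,int(p[1])-30];print(q)
cv2.imwrite("pics/n.png",np.hstack([cv2.resize(a[v0:v0+160,u0:u0+160],(400,400)),cv2.resize(b[q[1]:q[1]+60,q[0]:q[0]+60],(400,400),interpolation=cv2.INTER_CUBIC)]))
```

```text
280.14962925794475 193.21628629977795
200 113
[286.27136097 235.98259436]
[256, 205]
```

View pics/n.png

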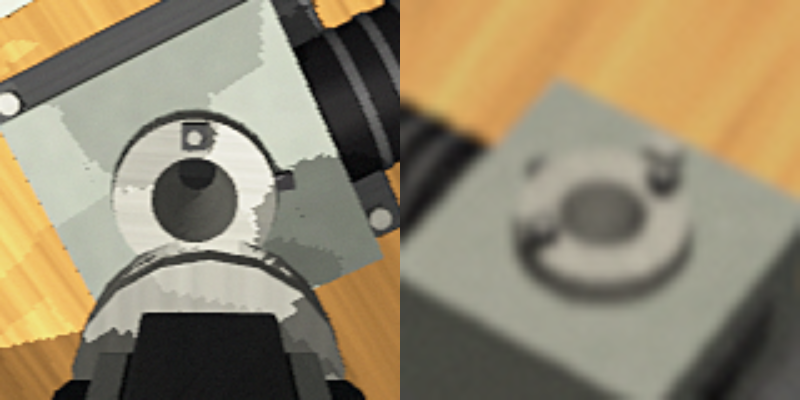

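Wrist crop: bore centre at (195,200), full-image (278,192.8), and the one visible dog is straight above it at (197,137), so yaw is aligned. Side crop: bore at (286.6,236.8), against a predicted (286.3,236.0).

Run:
```python
from h import *
from scipy.spatial.transform import Rotation as Ro
s=manip.sense();R=Ro.from_quat(s["tool_rot"])
c=dict(np.load("w2.npz"))
n=ray("w",278,192.8,.088,c);d=ray("w",200+196.5/2.5,113+137/2.5,.096,c);print("wrist",n,"dog",d,np.linalg.norm((d-n)[:2]),np.degrees(np.arctan2(*(d-n)[1::-1])))
print("side",ray("side",286.6,236.8,.088),s["tcp_pos"])
for p in(n,np.array([.4898,.145,.088])):print(R.inv().apply(p-s["tcp_pos"]))
```

```text
wrist [0.48834704 0.14619634 0.088     ] dog [0.5021974 0.1663642 0.096    ] 0.0244657905014717 55.52051248465434
side [0.48802569 0.14678984 0.088     ] [0.49329579 0.14400357 0.26766789]
[-0.00040516 -0.00486005  0.17968324]
[-0.00062072 -0.00299033  0.17967871]
```

{"op": "servo_tool", "data": {"rows": [[[0, 0, 0.5, -0.0005, -0.0045, 0, -1], [0, 0, 0, 0, 0, 0.02, -1], [0, 0, 0, 0, 0, 0.025, -1], [0, 0, 0, 0, 0, 0.015, -1], [0, 0, 0, 0, 0, 0.006, -1], [0, 0, 0, 0, 0, 0, -1], [0, 0, 0, 0, 0, 0, -1]]]}}

```text
t: 6.05
tcp_pos: [0.4902, 0.1467, 0.2034]
tool_rot: [0.88, 0.475, -0.0, -0.0]
force: [0.2, 0.6, -4.0]
finger_gap: 0.291
gripper_force: 59.9
```

```bash
python3 st.py
```

```text
6.05 tcp [0.4902 0.1467 0.2034] yaw 56.71658238637417 toolz [-1.e-04 -0.e+00 -1.e+00] F [ 0.2  0.6 -4. ] T [-0.02 -0.03 -0.03] gap 0.29130169918591947 q6 0.6529842073775005
to nose axis, tool axes [-0.0018  0.0007  0.    ]
```

{"op": "servo_tool", "data": {"rows": [[[0, 0, 0, -0.0014, -0.0012, 0, -1], [0, 0, 0, 0, 0, 0.01, -1], [0, 0, 0, 0, 0, 0.01, -1], [0, 0, 0, 0, 0, 0.01, -1], [0, 0, 0, 0, 0, 0.008, -1], [0, 0, 0, 0, 0, 0.004, -1], [0, 0, 0, 0, 0, 0, -1], [0, 0, 0, 0, 0, 0, -1]]]}}

```text
t: 6.72
tcp_pos: [0.4882, 0.1461, 0.1608]
tool_rot: [0.88, 0.475, -0.0, -0.0]
force: [0.3, -1.1, -4.8]
finger_gap: 0.293
gripper_force: 60.2
```

{"op": "servo_tool", "data": {"rows": [[[0, 0, 0, 0, 0, 0.003, -1], [0, 0, 0, 0, 0, 0.003, -1], [0, 0, 0, 0, 0, 0.002, -1], [0, 0, 0, 0, 0, 0.002, -1], [0, 0, 0, 0, 0, 0, -1], [0, 0, 0, 0, 0, 0, -1]]]}}

```text
t: 7.22
tcp_pos: [0.4882, 0.1461, 0.1513]
tool_rot: [0.88, 0.475, -0.0, -0.0]
force: [0.1, -0.2, -4.1]
finger_gap: 0.297
gripper_force: 60.2
```

```bash
python3 st.py
```

```text
7.2167 tcp [0.4882 0.1461 0.1513] yaw 56.77124005800485 toolz [-1.e-04 -0.e+00 -1.e+00] F [ 0.1 -0.2 -4.1] T [-0.03  0.02  0.03] gap 0.2968559933677167 q6 0.6512330883566416
to nose axis, tool axes [-0.0003  0.002  -0.    ]
```

{"op": "servo_tool", "data": {"rows": [[[0, 0, 0, 0, 0, 0.003, -1], [0, 0, 0, 0, 0, 0.003, -1], [0, 0, 0, 0, 0, 0.002, -1], [0, 0, 0, 0, 0, 0.001, -1], [0, 0, 0, 0, 0, 0, -1], [0, 0, 0, 0, 0, 0, -1]]]}}

```text
t: 7.72
tcp_pos: [0.4883, 0.1462, 0.1422]
tool_rot: [0.88, 0.475, 0.0, -0.0]
force: [0.4, -0.2, -4.8]
finger_gap: 0.296
gripper_force: 60.2
```

{"op": "servo_tool", "data": {"rows": [[[0, 0, 0, 0, 0, 0.001, -1], [0, 0, 0, 0, 0, 0, -1], [0, 0, 0, 0, 0, 0.001, -1], [0, 0, 0, 0, 0, 0, -1], [0, 0, 0, 0, 0, 0, -1]]]}}

```text
t: 8.13
tcp_pos: [0.4885, 0.1463, 0.1403]
tool_rot: [0.88, 0.475, 0.0, 0.0]
force: [0.8, 1.7, -3.6]
finger_gap: 0.295
gripper_force: 60.2
```

```bash
python3 st.py
```

```text
8.1333 tcp [0.4885 0.1463 0.1403] yaw 56.759547648089274 toolz [ 6.e-04  3.e-04 -1.e+00] F [ 0.8  1.7 -3.6] T [ 0.24 -0.28 -0.01] gap 0.29457936167742554 q6 0.6512695993620349
to nose axis, tool axes [-0.0005  0.0019  0.    ]
```

{"op": "servo_tool", "data": {"rows": [[[0, 0, 0, 0.001, 0, 0, -1], [0, 0, 0, 0, 0, 0, -1], [0, 0, 0, 0, 0, 0, -1]]]}}

```text
t: 8.38
tcp_pos: [0.4885, 0.1469, 0.1402]
tool_rot: [0.88, 0.476, -0.0, -0.0]
force: [0.6, -0.2, -3.6]
finger_gap: 0.299
gripper_force: 60.2
```

```bash
python3 st.py
```

```text
8.3833 tcp [0.4885 0.1469 0.1402] yaw 56.78555118979731 toolz [-8.e-04 -3.e-04 -1.e+00] F [ 0.6 -0.2 -3.6] T [-0.03 -0.03  0.03] gap 0.2986785541560733 q6 0.652842880889019
to nose axis, tool axes [-0.001   0.0022 -0.    ]
```

{"op": "servo_tool", "data": {"rows": [[[0, 0, 0, 0, 0, 0.001, -1], [0, 0, 0, 0, 0, 0, -1], [0, 0, 0, 0, 0, 0.001, -1], [0, 0, 0, 0, 0, 0, -1], [0, 0, 0, 0, 0, 0, -1]]]}}

```text
t: 8.8
tcp_pos: [0.4887, 0.1469, 0.1382]
tool_rot: [0.88, 0.475, -0.0, -0.0]
force: [0.3, -0.7, -3.9]
finger_gap: 0.296
gripper_force: 60.2
```

```bash
python3 st.py
```

```text
8.8 tcp [0.4887 0.1469 0.1382] yaw 56.77054492836809 toolz [-3.e-04 -1.e-04 -1.e+00] F [ 0.3 -0.7 -3.9] T [ 0.   -0.01 -0.02] gap 0.2958753062090524 q6 0.652803019414094
to nose axis, tool axes [-0.0012  0.0021 -0.    ]
```

{"op": "servo_tool", "data": {"rows": [[[0, 0, 0, 0, 0, 0.001, -1], [0, 0, 0, 0, 0, 0, -1], [0, 0, 0, 0, 0, 0, -1]]]}}

```text
t: 9.05
tcp_pos: [0.4888, 0.147, 0.1373]
tool_rot: [0.88, 0.475, -0.0, -0.0]
force: [-0.4, 0.3, -4.3]
finger_gap: 0.298
gripper_force: 60.2
```

```bash
python3 st.py
```

```text
9.05 tcp [0.4888 0.147  0.1373] yaw 56.77071324576092 toolz [-2.e-04 -0.e+00 -1.e+00] F [-0.4  0.3 -4.3] T [ 0.02 -0.02  0.01] gap 0.29847151227077645 q6 0.6528561262077821
to nose axis, tool axes [-0.0012  0.0021 -0.    ]
```

{"op": "servo_tool", "data": {"rows": [[[0, 0, 0, 0, 0, 0.001, -1], [0, 0, 0, 0, 0, 0, -1], [0, 0, 0, 0, 0, 0, -1]]]}}

```text
t: 9.3
tcp_pos: [0.4888, 0.147, 0.1363]
tool_rot: [0.88, 0.475, -0.0, -0.0]
force: [0.9, -0.2, -3.9]
finger_gap: 0.297
gripper_force: 60.2
```

```bash
python3 st.py
```

```text
9.3 tcp [0.4888 0.147  0.1363] yaw 56.77118471778704 toolz [-1.e-04  0.e+00 -1.e+00] F [ 0.9 -0.2 -3.9] T [ 0.    0.02 -0.02] gap 0.297033478112264 q6 0.6528065396198826
to nose axis, tool axes [-0.0013  0.002  -0.    ]
```

{"op": "servo_tool", "data": {"rows": [[[0, 0, 0, 0, 0, 0.001, -1], [0, 0, 0, 0, 0, 0, -1], [0, 0, 0, 0, 0, 0, -1]]]}}

```text
t: 9.55
tcp_pos: [0.4889, 0.147, 0.1353]
tool_rot: [0.88, 0.475, 0.0, -0.0]
force: [0.3, 0.7, -4.2]
finger_gap: 0.294
gripper_force: 60.2
```

{"op": "servo_tool", "data": {"rows": [[[0, 0, 0, 0, 0, 0.001, -1], [0, 0, 0, 0, 0, 0, -1], [0, 0, 0, 0, 0, 0, -1]]]}}

```text
t: 9.8
tcp_pos: [0.4889, 0.1471, 0.1343]
tool_rot: [0.88, 0.475, 0.0, -0.0]
force: [0.8, 0.8, -4.4]
finger_gap: 0.295
gripper_force: 60.2
```

{"op": "servo_tool", "data": {"rows": [[[0, 0, 0, 0, 0, 0.001, -1], [0, 0, 0, 0, 0, 0, -1], [0, 0, 0, 0, 0, 0, -1]]]}}

```text
t: 10.05
tcp_pos: [0.489, 0.1472, 0.1333]
tool_rot: [0.88, 0.475, 0.0, -0.0]
force: [0.5, 2.5, -4.1]
finger_gap: 0.298
gripper_force: 60.1
```

```bash
python3 st.py
```

```text
10.05 tcp [0.489  0.1472 0.1333] yaw 56.75703802030888 toolz [ 5.e-04  4.e-04 -1.e+00] F [ 0.5  2.5 -4.1] T [ 0.43 -0.16 -0.  ] gap 0.29819074090964437 q6 0.6528373046734076
to nose axis, tool axes [-0.0015  0.002  -0.    ]
```

{"op": "servo_tool", "data": {"rows": [[[0, 0, 0, 0.0007, -0.0003, 0, -1], [0, 0, 0, 0, 0, 0, -1], [0, 0, 0, 0, 0, 0, -1]]]}}

```text
t: 10.3
tcp_pos: [0.4888, 0.1476, 0.1333]
tool_rot: [0.88, 0.476, -0.0, 0.0]
force: [-0.2, 0.1, -3.9]
finger_gap: 0.303
gripper_force: 60.1
```

```bash
python3 st.py
```

```text
10.3 tcp [0.4888 0.1476 0.1333] yaw 56.785878850536875 toolz [-4.e-04 -3.e-04 -1.e+00] F [-0.2  0.1 -3.9] T [ 0.1  -0.03 -0.02] gap 0.30262667391093384 q6 0.6542897042944733
to nose axis, tool axes [-0.0018  0.0024  0.    ]
```

{"op": "servo_tool", "data": {"rows": [[[0, 0, 0, 0, 0, 0.001, -1], [0, 0, 0, 0, 0, 0, -1], [0, 0, 0, 0, 0, 0, -1]]]}}

```text
t: 10.55
tcp_pos: [0.4889, 0.1477, 0.1322]
tool_rot: [0.88, 0.475, -0.0, -0.0]
force: [0.2, 0.1, -4.8]
finger_gap: 0.298
gripper_force: 60.1
```

```bash
python3 st.py
```

```text
10.55 tcp [0.4889 0.1477 0.1322] yaw 56.772108102192135 toolz [-2.e-04 -1.e-04 -1.e+00] F [ 0.2  0.1 -4.8] T [ 0.05 -0.03  0.05] gap 0.2982677632323539 q6 0.6543156044058367
to nose axis, tool axes [-0.0019  0.0023  0.    ]
```

{"op": "servo_tool", "data": {"rows": [[[0, 0, 0, 0, 0, 0.0007, -1], [0, 0, 0, 0, 0, 0, -1], [0, 0, 0, 0, 0, 0, -1]]]}}

```text
t: 10.8
tcp_pos: [0.4889, 0.1477, 0.1316]
tool_rot: [0.88, 0.475, -0.0, -0.0]
force: [-0.0, 0.0, -3.7]
finger_gap: 0.298
gripper_force: 60.1
```

```bash
python3 st.py
```

```text
10.8 tcp [0.4889 0.1477 0.1316] yaw 56.77052041956033 toolz [-0. -0. -1.] F [-0.   0.  -3.7] T [-0.01 -0.09  0.04] gap 0.2978512455230958 q6 0.6543060990989803
to nose axis, tool axes [-0.002   0.0023 -0.    ]
```

{"op": "servo_tool", "data": {"rows": [[[0, 0, 0, 0, 0, 0.0005, -1], [0, 0, 0, 0, 0, 0, -1], [0, 0, 0, 0, 0, 0, -1]]]}}

```text
t: 11.05
tcp_pos: [0.489, 0.1477, 0.1311]
tool_rot: [0.88, 0.475, 0.0, 0.0]
force: [-0.1, 0.6, -4.2]
finger_gap: 0.301
gripper_force: 60.1
```

```bash
python3 st.py
```

```text
11.05 tcp [0.489  0.1477 0.1311] yaw 56.768595665993374 toolz [ 1.e-04  0.e+00 -1.e+00] F [-0.1  0.6 -4.2] T [ 0.14 -0.14 -0.06] gap 0.30093547624258327 q6 0.6543029177090801
to nose axis, tool axes [-0.002   0.0023 -0.    ]
```

{"op": "servo_tool", "data": {"rows": [[[0, 0, 0, 0.0002, 0, 0.0005, -1], [0, 0, 0, 0, 0, 0, -1], [0, 0, 0, 0, 0, 0, -1]]]}}

```text
t: 11.3
tcp_pos: [0.4891, 0.1478, 0.1309]
tool_rot: [0.88, 0.475, 0.0, 0.0]
force: [-1.1, 1.0, -1.4]
finger_gap: 0.297
gripper_force: 60.6
```

```bash
python3 st.py
```

```text
11.3 tcp [0.4891 0.1478 0.1309] yaw 56.77678259689529 toolz [ 2.e-04 -1.e-04 -1.e+00] F [-1.1  1.  -1.4] T [ 0.02  0.07 -0.02] gap 0.29719859250266906 q6 0.6546066585906226
to nose axis, tool axes [-0.0021  0.0023  0.    ]
```

{"op": "servo_tool", "data": {"rows": [[[0, 0, 0, 0, 0, 0.0005, -1], [0, 0, 0, 0, 0, 0, -1], [0, 0, 0, 0, 0, 0, -1]]]}}

```text
t: 11.55
tcp_pos: [0.4891, 0.1479, 0.1308]
tool_rot: [0.88, 0.475, 0.0, 0.0]
force: [-2.0, -0.6, 6.3]
finger_gap: 0.299
gripper_force: 61.3
```

```bash
python3 st.py
```

```text
11.55 tcp [0.4891 0.1479 0.1308] yaw 56.77746081637199 toolz [ 5.e-04 -0.e+00 -1.e+00] F [-2.  -0.6  6.3] T [-0.05  0.33  0.01] gap 0.2985200674750441 q6 0.6546004004246341
to nose axis, tool axes [-0.0022  0.0023  0.    ]
```

{"op": "servo_tool", "data": {"rows": [[[0, 0, 2, 0, 0, -0.0002, -1], [0, 0, 3, 0, 0, 0, -1], [0, 0, 3, 0, 0, 0, -1], [0, 0, 3, 0, 0, 0, -1], [0, 0, 3, 0, 0, 0, -1], [0, 0, 3, 0, 0, 0, -1], [0, 0, 3, 0, 0, 0, -1], [0, 0, 0, 0, 0, 0, -1]]]}}

```text
t: 12.22
tcp_pos: [0.4898, 0.1476, 0.1308]
tool_rot: [0.949, 0.315, 0.001, 0.001]
force: [-0.2, -1.2, 3.3]
finger_gap: 0.3
gripper_force: 61.0
```

```bash
python3 st.py
```

```text
12.2167 tcp [0.4898 0.1476 0.1308] yaw 36.77876700365483 toolz [ 1.7e-03 -6.0e-04 -1.0e+00] F [-0.2 -1.2  3.3] T [-0.21  0.01  0.19] gap 0.3002727957062031 q6 1.0041516539270798
to nose axis, tool axes [-0.0016  0.0023  0.    ]
```

{"op": "servo_tool", "data": {"rows": [[[0, 0, 2, 0, 0, 0, -1], [0, 0, 3, 0, 0, 0, -1], [0, 0, 3, 0, 0, 0, -1], [0, 0, 3, 0, 0, 0, -1], [0, 0, 3, 0, 0, 0, -1], [0, 0, 3, 0, 0, 0, -1], [0, 0, 3, 0, 0, 0, -1], [0, 0, 0, 0, 0, 0, -1]]]}}

```text
t: 12.88
tcp_pos: [0.4901, 0.1471, 0.1308]
tool_rot: [0.989, 0.147, 0.001, 0.001]
force: [1.1, -4.5, 3.6]
finger_gap: 0.298
gripper_force: 61.1
```

```bash
python3 st.py
```

```text
12.8833 tcp [0.4901 0.1471 0.1308] yaw 16.8673588549651 toolz [ 0.0022 -0.0015 -1.    ] F [ 1.1 -4.5  3.6] T [-0.84 -0.12  0.16] gap 0.2981907518057484 q6 1.3520631769351077
to nose axis, tool axes [-0.0009  0.0021  0.    ]
```

{"op": "servo_tool", "data": {"rows": [[[0, 0, 0, 0, 0.0007, 0, -1], [0, 0, 3, 0, 0, 0, -1], [0, 0, 3, 0, 0, 0, -1], [0, 0, 3, 0, 0, 0, -1], [0, 0, 3, 0, 0, 0, -1], [0, 0, 3, 0, 0, 0, -1], [0, 0, 3, 0, 0, 0, -1], [0, 0, 0, 0, 0, 0, -1]]]}}

```text
t: 13.55
tcp_pos: [0.4902, 0.1464, 0.1308]
tool_rot: [1.0, -0.01, 0.001, 0.001]
force: [1.3, -5.0, 4.9]
finger_gap: 0.296
gripper_force: 61.3
```

```bash
python3 st.py
```

```text
13.55 tcp [0.4902 0.1464 0.1308] yaw -1.1503807885127226 toolz [ 0.002  -0.0015 -1.    ] F [ 1.3 -5.   4.9] T [-1.   -0.11  0.14] gap 0.2963303959276525 q6 1.6651153941258503
to nose axis, tool axes [-0.0003  0.0016  0.    ]
```

{"op": "servo_tool", "data": {"rows": [[[0, 0, 0, 0.0002, 0.0008, 0, -1], [0, 0, 2, 0, 0, 0, -1], [0, 0, 2, 0, 0, 0, -1], [0, 0, 0, 0, 0, 0, -1], [0, 0, 0, 0, 0, 0, -1]]]}}

```text
t: 13.97
tcp_pos: [0.4901, 0.1461, 0.1308]
tool_rot: [0.999, -0.044, 0.001, 0.0]
force: [0.5, -3.4, 6.4]
finger_gap: 0.296
gripper_force: 61.3
```

```bash
python3 st.py
```

```text
13.9667 tcp [0.4901 0.1461 0.1308] yaw -5.084492638680053 toolz [ 1.7e-03 -6.0e-04 -1.0e+00] F [ 0.5 -3.4  6.4] T [-0.68 -0.02  0.15] gap 0.29578565975028664 q6 1.7316158331666798
to nose axis, tool axes [-0.0002  0.0013  0.    ]
```

{"op": "servo_tool", "data": {"rows": [[[0, 0, 2, 0, 0.0003, 0, -1], [0, 0, 0, 0, 0, 0, -1], [0, 0, 0, 0, 0, 0, -1]]]}}

```text
t: 14.22
tcp_pos: [0.4901, 0.146, 0.1308]
tool_rot: [0.998, -0.062, 0.001, 0.0]
force: [0.2, -2.4, 6.2]
finger_gap: 0.297
gripper_force: 61.3
```

```bash
python3 st.py
```

```text
14.2167 tcp [0.4901 0.146  0.1308] yaw -7.0921942605938115 toolz [ 1.8e-03 -3.0e-04 -1.0e+00] F [ 0.2 -2.4  6.2] T [-0.6  -0.02  0.15] gap 0.29658493003712594 q6 1.765902512392824
to nose axis, tool axes [-0.0002  0.0012 -0.    ]
```

{"op": "servo_tool", "data": {"rows": [[[0, 0, 2, 0, 0.0004, 0, -1], [0, 0, 0, 0, 0, 0, -1], [0, 0, 0, 0, 0, 0, -1]]]}}

```text
t: 14.47
tcp_pos: [0.4901, 0.1458, 0.1308]
tool_rot: [0.997, -0.079, 0.001, -0.0]
force: [-0.1, -1.8, 5.6]
finger_gap: 0.299
gripper_force: 61.2
```

```bash
python3 st.py
```

```text
14.4667 tcp [0.4901 0.1458 0.1308] yaw -9.07718326959924 toolz [ 2.e-03  1.e-04 -1.e+00] F [-0.1 -1.8  5.6] T [-0.41 -0.01  0.19] gap 0.29906613467016013 q6 1.7996875509877956
to nose axis, tool axes [-0.0002  0.0011 -0.    ]
```

{"op": "servo_tool", "data": {"rows": [[[0, 0, 1, 0, 0, 0, -1], [0, 0, 0, 0, 0, 0, -1], [0, 0, 0, 0, 0, 0, -1]]]}}

```text
t: 14.72
tcp_pos: [0.4901, 0.1458, 0.1308]
tool_rot: [0.996, -0.088, 0.001, -0.0]
force: [0.6, -2.4, 5.1]
finger_gap: 0.296
gripper_force: 61.2
```

```bash
python3 st.py
```

```text
14.7167 tcp [0.4901 0.1458 0.1308] yaw -10.050626035613023 toolz [ 2.e-03 -1.e-04 -1.e+00] F [ 0.6 -2.4  5.1] T [-0.43 -0.04  0.36] gap 0.29600869532383717 q6 1.816869701062204
to nose axis, tool axes [-0.0002  0.001  -0.    ]
```

{"op": "servo_tool", "data": {"rows": [[[0, 0, 0, 0, 0, 0, -1], [0, 0, 0, 0, 0, 0, -0.3], [0, 0, 0, 0, 0, 0, -0.1], [0, 0, 0, 0, 0, 0, 0.2], [0, 0, 0, 0, 0, 0, 0.6], [0, 0, 0, 0, 0, 0, 1], [0, 0, 0, 0, 0, 0, 1], [0, 0, 0, 0, 0, 0, 1]]], "squeeze": 20}}

```text
t: 15.38
tcp_pos: [0.4893, 0.1458, 0.1302]
tool_rot: [0.996, -0.089, -0.0, -0.0]
force: [-0.0, 0.2, -0.5]
finger_gap: 0.998
gripper_force: 0.0
```

{"op": "servo_tool", "data": {"rows": [[[0, 0, 0, 0, 0, -0.005, 1], [0, 0, 0, 0, 0, -0.015, 1], [0, 0, 0, 0, 0, -0.025, 1], [0, 0, 0, 0, 0, -0.03, 1], [0, 0, 0, 0, 0, -0.03, 1], [0, 0, 0, 0, 0, -0.025, 1], [0, 0, 0, 0, 0, 0, 1], [0, 0, 0, 0, 0, 0, 1]]]}}

```text
t: 16.05
tcp_pos: [0.4901, 0.1458, 0.2621]
tool_rot: [0.996, -0.089, 0.002, -0.0]
force: [-0.1, -0.1, 0.3]
finger_gap: 0.997
gripper_force: 0.0
```

```bash
python3 st.py
python3 - <<'E'
from h import *
c=manip.camera_info("wrist");np.savez("w3.npz",**c);a=manip.snapshot("wrist");b=manip.snapshot("side")
print(px("wrist",np.array([.4898,.146,.088]),c),px("wrist",np.array([.4898,.146,.169]),c))
b=cv2.resize(b[180:280,236:336],(400,400),interpolation=cv2.INTER_CUBIC)
cv2.imwrite("pics/e.png",np.hstack([a[20:420,80:480],b]))
E
```

```text
16.05 tcp [0.4901 0.1458 0.2621] yaw -10.22798783923837 toolz [ 4.3e-03  4.0e-04 -1.0e+00] F [-0.1 -0.1  0.3] T [-0.01 -0.01  0.  ] gap 0.9974769016829301 q6 1.8195986954540462
to nose axis, tool axes [-0.0001  0.0011 -0.    ]
[283.52399583 194.66893546] [283.65581407 222.7639161 ]
```

View pics/e.png

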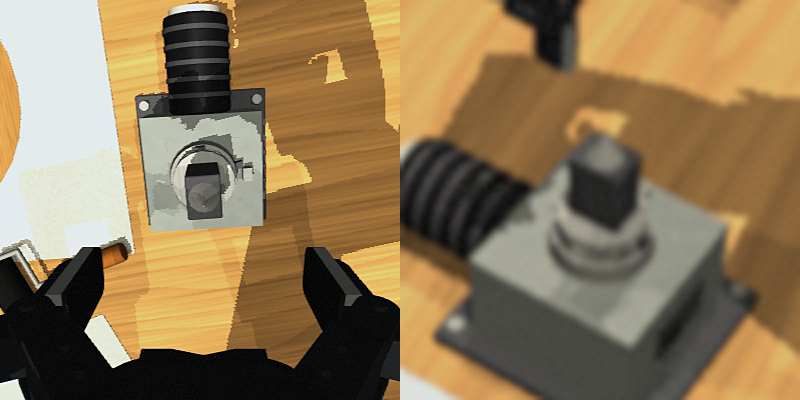

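The picture shows the centre upright and seated on the spindle. The block (wrist crop around (204,190)) is parallel to the box edges, and the gripper is clear of everything. I'm handing in.

```bash
python3 -c "
from station import manip
print(manip.sign_off())"
```

```text
the job is handed in; nothing more can be done
None
```

The job is handed in: the pointed centre is seated fully home in the spindle, was turned clockwise until the torque rose at the cushioned stop, and has been released with the gripper clear; no verdict was returned.

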